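# Set the code dials and open the brass stock box

### The arm

A 7-joint arm with a two-finger parallel gripper is mounted at the origin on the work surface. World frame = base frame: x ahead of the robot, y to its left, z up, the work surface at z = 0. Lengths are in m, angles in degrees, forces in N, time in s.
With the tool pointing down it reaches from about 0.4 to 0.925 m from the base axis. Payload 5.6 kg.
Tool frame: the origin (TCP) lies between the finger pads; the fingertips stand 11 mm ahead of it and the grasp point (between the pads) lies 8 mm behind it (manip.tip_reach is the z of the fingertips in the tool frame, in m); z points along the fingers, y is the line along which they close (so a half turn about z gives the same grasp; the last joint's range is limited). The gripper opens to 85 mm and grips with 20 to 120 N. Pads are 22 mm wide; open, the fingers measure 114 mm over their backs; the gripper's body (76 mm by 85 mm) begins 54 mm behind the grasp point. The pads swing forward as they close: fully open they stand 13 mm farther back than shut.
Start: joints at [-75.401, 26.786, -0.665, 91.828, 0.344, 61.387, -3.226], TCP at [0.191, 0.621, 0.242] pointing down, gripper open.
Joint ranges: [-144.91, 144.91], [-17.63, 115.5], [-89.93, 88.59], [15.96, 139.68], [-74.01, 254.01], [8.47, 105.57], [-167.45, 167.45]. Speed limits (degrees/s): [147.25, 147.25, 180, 180, 180, 180, 180].

### API

Orientations are given as [roll, pitch, yaw] about the fixed x, y, z axes, in that order (R = Rz(yaw) Ry(pitch) Rx(roll)).
In Python, from bench import manip, read_camera, camera_params, ticket gives the robot as it stands.
- The arm moves only by the tool drive_tool, never from a script. Its arguments are lists of equal length, an entry for each row: "angular": the turn, a rotation vector about the tool's x, y, z in units of 5 degrees (1.0 is 5 degrees), a list of three; "slide": the shift along the tool's x, y, z in units of 30 mm (1.0 is 30 mm), a list of three; "hand": the gripper command: -1 is shut, 1 is fully open, values between are in proportion. In form: {"angular": [[rx, ry, rz], ...], "slide": [[tx, ty, tz], ...], "hand": [hand, ...]}. A call has 1 to 10 rows; each row shifts and turns the commanded pose from where the row before left it, along the tool's axes as they then stand; what a row does not reach is not made up. A row lasts 1/10 s, in which the tool goes at most 50 mm and 8.59 degrees, less where a joint would pass 70% of its speed; a pose out of reach is approached as far as the arm can. A call is refused whole if a number of a shift passes 1 or a number of a turn 1, either way. A call with a gripper value outside its range is refused whole. The fingers move at their own pace and stop on an object; the grip force is fixed at half the most. Time passes only in rows, so rows that do not move let the fingers close. It gives the time, the measured TCP pose, the force, the opening and the grip force at its end, in the units of the state.
- manip.get_state(): the state, without advancing time (a new reading comes with each control period).
- read_camera(name): name is "side" or "top" or "wrist"; returns (picture, depth): 420x560x3 uint8, red, green, blue; 420x560 float32, m along the optical axis (not along the pixel's ray), 0 where there is no reading.
- camera_params(name): a dict with "K" (3x3 intrinsics, pixels), "rvec" (rotation vector, rad) and "tvec" (3), from world to camera coordinates, as OpenCV has them. Camera axes: x right, y down, z forward; pixel columns grow to the right and rows downward; lengths in m; the calibration is good to about 2 mm. A picture is of the moment at which its call begins: read the wrist's pose just before it. camera_params takes no time and is no camera call; for the wrist camera it gives the pose at the moment of the call.
- ticket.close_job(): hands the job in; it is judged then, once.
The state is a dict: "t": time; "joint_pos": joint angles; "qd": joint speeds; "effort": joint torques, N m; "tool_pos": TCP position; "orientation": TCP orientation; "ft_force": force on the tool from outside, world axes, zero at the start; "wrist_torque": the same for the moment, N m; "gripper_width": finger opening in m; "gripper_force": force on a finger pad.
Only numpy, scipy, OpenCV 4.12 (cv2) and the standard library are available. Lean on these libraries where they do the work, as an engineer would, in place of code of your own. Each camera call takes 0.05 s, during which the arm holds its last target. There are 200 camera calls.

### The job

The stock box of brass fittings is locked by two code dials. Turn the red dial until its white pointer is at the yellow stud and the blue dial until its white pointer is at the black stud, then lift the green lid off and lay it, handle up and flat, on the middle of the black rubber mat; set it down, do not drop it. Leave the dials on the code, and do not shift or knock over the coupling, nipple, tee and jar that stand around the box and the mat.

Things in the scene. Friction and masses are not known exactly. Their poses are not given: they have to be found in the camera images.
- box: Stock box fixed to the counter, 205 (x) x 190 (y) x 70 mm high, turned at most 0.3 rad from the robot's x; origin at the centre of its underside. Its -x part is a grey dial shelf (top 64 mm up), red dial at x -57.5, y +50 mm, blue dial at x -57.5, y -50 mm. Its +x part is an open wooden tub (rim 70 mm up, centre at x +42.5 mm, 120 x 190 mm, walls 6 mm) closed by the lid.
- red_dial (a joint): Angle of the red dial (rad), limits -2.3 to 2.3. 0: pointer straight towards the box's -x; grows counter-clockwise seen from above. Studs: white -2.094, black -1.047, green 0, yellow 1.047, orange 2.094. Turns stiffly (0.06 N m), no clicks, stays where it is left.
- blue_dial (a joint): Angle of the blue dial (rad): limits, values, direction and stiffness as for the red dial.
- red_dial_top (a point): Red dial's axis, at the top of its grip bar, 120 mm above the counter. The upright red bar is 14 mm wide, 36 mm long (along the pointer's direction), 32 mm tall, on a dark disc of 30 mm radius, top 88 mm above the counter. White stripes on the bar's top and end mark the pointer end. The gap in the disc's rim lies over the lid's tongue, and lets it up, only on the code.
- red_dial_pointer (a point): Tip of the red dial's white pointer, on the disc 28 mm from the axis; turns with the dial.
- red_yellow_mark (a point): Top centre of the yellow stud of the red dial, where its pointer must point. Each dial is ringed by five coloured studs, 10 mm diameter, tops 88 mm above the counter, 38 mm from the axis, 60 degrees apart.
- blue_dial_top (a point): Point on the blue dial's axis at the top of its blue grip bar, same sizes as the red one.
- blue_dial_pointer (a point): Tip of the blue dial's white pointer, on the disc 28 mm from the axis; turns with the dial.
- blue_black_mark (a point): Top centre of the black stud of the blue dial, where its pointer must point.
- lid: Loose green lid, 118 (x) x 188 (y) mm, about 0.35 kg; origin at the centre of its underside, a plug 102 x 172 x 8 mm, 3 mm clear all round in the tub. Plate top 15 mm above the origin. Two hooked steel tongues on its -x edge lie under the dial discs and hold it down until both dials are on the code; then it lifts straight up. Seated: origin at x +42.5, z +62 mm in the box's frame, axes along the box's.
- lid_handle (a point): Centre of the lid's steel handle bar, on the lid's centre: 14 mm wide (lid x), 90 mm long (lid y), 16 mm tall, 43 mm above the lid's origin; free gap of 20 mm between the bar and the plate.
- mat: Black rubber mat fixed flat on the counter, 180 (x) x 230 (y) x 4 mm; origin at the centre of its underside. It lies on the other side of the robot's x axis from the box. The lid belongs on its middle.
- coupling: Bystander: white plastic pipe coupling, 42 mm diameter, 50 mm tall, standing between box and mat; origin under its centre.
- nipple: Bystander: brass nipple, 34 mm diameter, 45 mm tall, standing between box and mat; origin under its centre.
- tee: Bystander: brass tee, 80 mm long, 37 mm tall; origin under its centre.
- jar: Bystander: jar with a blue cap, 70 mm diameter, 90 mm tall; origin under its centre.
There are look-alikes about, which are no part of the job. Leave any orange, pink or purple look-alike of the lid alone.

How it is judged:
By the outcome, as a careful person would: the job done as asked, in the order asked, and still so for the second after the job is handed in, with the robot touching nothing.
It also fails if it takes over 64 s, if anything falls off the work surface, if the arm or the gripper's body presses on something with over 40 N, if the wrist force passes 120 N, or if a joint passes its speed limit or range.

## Working session

There is one attempt and no reset: what is moved stays moved. The work goes in short steps, Python scripts to look and compute and a tool call to move; the robot and the scene stay as the last step left them, time stands still between calls to the robot, and variables do not carry over. Pictures are saved under pics/ and viewed, at most 10 in all, crops included, and the job is handed in when it is done.

Besides the shell and the picture viewer there is one more tool, called after "Call:" in YAML: its name, and indented under it one key for each argument. drive_tool: Moves the arm, as the interface text tells. Its arguments: {"type":"object","properties":{"angular":{"type":"array","items":{"type":"array","items":{"type":"number"}}},"slide":{"type":"array","items":{"type":"array","items":{"type":"number"}}},"hand":{"type":"array","items":{"type":"number"}}},"required":["angular","slide","hand"]}

```bash
mkdir -p pics && ls
python3 - <<'E'
from bench import manip, read_camera, camera_params
import cv2,numpy as np
print(manip.get_state())
ims=[]
for n in("top","side"):
    p,d=read_camera(n); np.savez(f"{n}0.npz",p=p,d=d)
    c=camera_params(n); print(n,c)
    cv2.imwrite(f"pics/{n}0.png",p[:,:,::-1])
E
```

```text
pics
{'t': 0.0, 'joint_pos': array([-75.4016794 ,  26.83633531,  -0.66400093,  91.88262682,
         0.34379094,  61.38643944,  -3.22685057]), 'qd': array([-0.01387837, -0.03886575,  0.00114526,  0.01076615, -0.07563716,
       -0.00382696,  0.00322464]), 'effort': array([-1.84677801e-04, -5.32385480e+01,  2.14639027e-02, -2.51300865e+01,
        1.14638879e-02,  7.90002407e-03,  3.29239484e-06]), 'tool_pos': array([0.19062539, 0.62084096, 0.24132219]), 'orientation': array([-1.79896840e+02,  7.57076989e-03,  1.62932515e+02]), 'ft_force': array([-0.65782654,  0.35212798,  0.38510125]), 'wrist_torque': array([ 0.04476165,  0.02212492, -0.0383558 ]), 'gripper_force': 0.0, 'gripper_width': 0.08530137238015523}
top {'K': array([[419.54326329,   0.        , 277.69562102],
       [  0.        , 419.54326329, 202.02087423],
       [  0.        ,   0.        ,   1.        ]]), 'rvec': array([ 2.15401007, -2.09585824,  0.21333908]), 'tvec': array([-0.03033854,  0.47435916,  1.20989365])}
side {'K': array([[491.99412891,   0.        , 285.76345887],
       [  0.        , 491.99412891, 209.30804698],
       [  0.        ,   0.        ,   1.        ]]), 'rvec': array([ 2.21139632, -0.37291383,  0.18891052]), 'tvec': array([-0.46338598,  0.17291237,  1.2993437 ])}
```

View pics/top0.png

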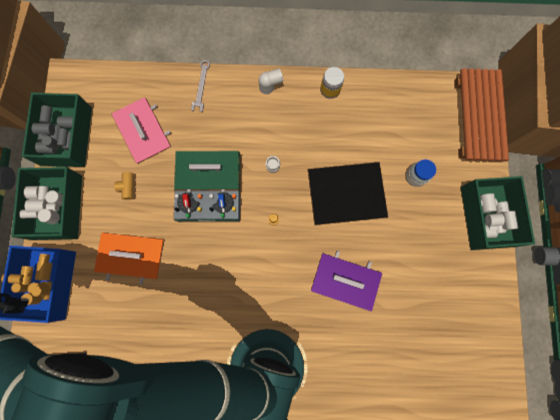

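View pics/side0.png

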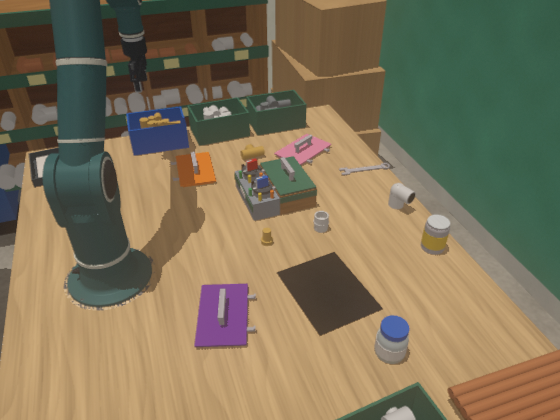

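The top view shows four lid-like objects: the green lid on the box at (207,167), orange at (130,255), pink at (141,130) and purple at (347,282). I choose the green one, which is seated behind the red dial (187,203) and blue dial (223,203). The mat is at (348,193), the coupling at (273,163), the nipple at (273,217), the tee at (125,185) and the jar at (421,173).

```bash
cat > h.py <<'E'
import numpy as np, cv2
from bench import manip, read_camera, camera_params
def cam(c):
    return c["K"],cv2.Rodrigues(np.array(c["rvec"]))[0],np.array(c["tvec"])
def cloud(d,c):
    K,R,t=cam(c); v,u=np.mgrid[:d.shape[0],:d.shape[1]]
    P=np.stack([(u-K[0,2])/K[0,0]*d,(v-K[1,2])/K[1,1]*d,d],-1)
    return (P-t)@R
def px(c,P): return cv2.projectPoints(np.atleast_2d(np.float64(P)),np.array(c["rvec"]),np.array(c["tvec"]),c["K"],None)[0][:,0]
def atz(c,uv,z):
    K,R,t=cam(c); uv=np.atleast_2d(np.float64(uv)); r=np.c_[(uv-K[:2,2])/[K[0,0],K[1,1]],np.ones(len(uv))]@R
    o=-R.T@t; return o+r*((z-o[2])/r[:,2])[:,None]
E
python3 - <<'E'
from h import *
z=np.load("top0.npz");p,d=z["p"],z["d"];c=camera_params("top");X=cloud(d,c)
hsv=cv2.cvtColor(p,cv2.COLOR_RGB2HSV).astype(int);H,S,V=hsv[...,0],hsv[...,1],hsv[...,2]
def win(a,b,e,f):
    m=np.zeros(d.shape,bool);m[b:f,a:e]=1;return m
def rect(n,m,zz=None):
    uv=np.argwhere(m)[:,::-1]; P=X[m] if zz is None else atz(c,uv,zz)
    r=cv2.minAreaRect(np.float32(P[:,:2]*1000)); print(n,m.sum(),np.round(r[0],1),np.round(r[1],1),round(r[2],2),'z',np.round(np.median(X[m][:,2]),4),'mean',np.round(P.mean(0),4))
g=win(165,140,250,200)&(abs(X[...,2]-.077)<.006)&(H>60)&(H<100)&(S>80)
rect('lid',g,.077)
hb=win(165,140,250,200)&(X[...,2]>.095)
rect('handle',win(165,140,250,180)&(X[...,2]>.100),.113)
rect('box',win(165,140,250,230)&(X[...,2]>.055))
rect('mat',win(300,150,395,235)&(V<45),.004)
rect('redbar',win(170,188,206,222)&((H<8)|(H>172))&(S>130)&(X[...,2]>.108),.12)
rect('bluebar',win(206,188,245,222)&(H>105)&(H<130)&(S>130)&(X[...,2]>.108),.12)
for n,w in dict(coup=(255,148,290,180),nip=(260,205,288,230),jar=(400,150,445,195),tee=(108,165,142,205)).items():
    rect(n,win(*w)&(X[...,2]>.02))
crop=cv2.resize(p[140:230,165:255],None,fx=6,fy=6,interpolation=cv2.INTER_CUBIC)
cv2.imwrite("pics/crop1.png",crop[:,:,::-1])
E
```

```text
lid 2029 [559.7 193.8] [110.  187.6] 1.72 z 0.0759 mean [0.5582 0.1953 0.077 ]
handle 181 [581.2 202.7] [116.6 213.3] 0.77 z 0.1111 mean [0.5598 0.198  0.113 ]
box 4534 [418.5 165.9] [448. 234.] 16.31 z 0.0754 mean [0.5119 0.1921 0.0841]
mat 3925 [ 519.  -232.6] [174.1 224.4] 7.58 z 0.0024 mean [ 0.518  -0.2327  0.004 ]
redbar 55 [458.4 242.9] [35.5 15. ] 11.87 z 0.1182 mean [0.4607 0.2432 0.12  ]
bluebar 46 [461.3 143.5] [35.7 14.6] 9.87 z 0.1187 mean [0.4639 0.1438 0.12  ]
coup 184 [4.268e+02 1.000e-01] [381.   40.1] 0.48 z 0.0312 mean [0.5901 0.0021 0.0553]
nip 55 [337.7  -7. ] [202.7  21. ] 2.51 z 0.0433 mean [ 0.423  -0.0042  0.0643]
jar 581 [ 404.3 -252. ] [ 69.  586.2] 41.39 z 0.0854 mean [ 0.5654 -0.4335  0.0938]
tee 367 [371.8 243.5] [568.3  78.1] 54.01 z 0.0331 mean [0.5099 0.4399 0.0525]
```

View pics/crop1.png

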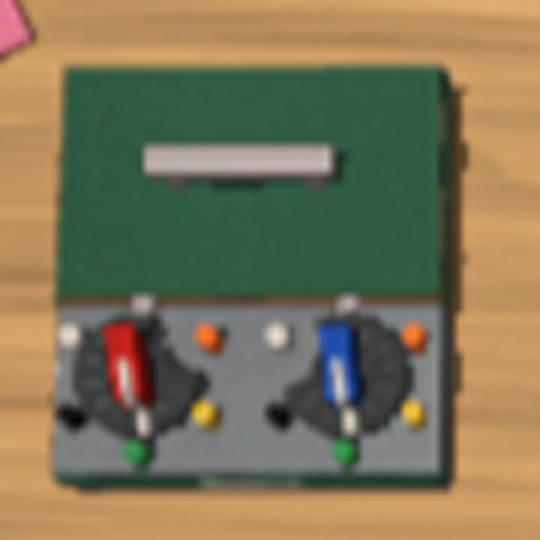

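The crop confirms the green lid sits behind the dials. Both white pointers are near the green studs, with yellow to the right of green and black to the left. I'm moving to hover over the red dial.

Call:
drive_tool:
  angular:
    - [0,0,0]
    - [0,0,0]
    - [0,0,0]
    - [0,0,0]
    - [0,0,0]
    - [0,0,0]
    - [0,0,0]
    - [0,0,0]
    - [0,0,0]
    - [0,0,0]
  slide:
    - [-1,-0.77,0]
    - [-1,-0.77,0]
    - [-1,-0.77,0]
    - [-1,-0.77,0]
    - [-1,-0.77,0]
    - [-1,-0.77,0]
    - [-1,-0.77,0]
    - [-1,-0.77,0]
    - [-1,-0.77,0]
    - [-1,-0.77,0]
  hand: [1,1,1,1,1,1,1,1,1,1]

```text
t: 1.1
tool_pos: [0.4103, 0.311, 0.2421]
orientation: [-180.0, -0.0, 162.9]
ft_force: [0.0, 0.2, 0.4]
gripper_width: 0.0856
gripper_force: 0.0
```

Call:
drive_tool:
  angular:
    - [0,0,0]
    - [0,0,0]
    - [0,0,0]
    - [0,0,-0.97]
    - [0,0,-0.97]
    - [0,0,-0.97]
    - [0,0,-0.97]
    - [0,0,-0.97]
    - [0,0,-0.97]
    - [0,0,0]
  slide:
    - [-0.73,-0.57,0]
    - [-0.73,-0.57,0]
    - [-0.73,-0.57,0]
    - [0,0,0]
    - [0,0,0]
    - [0,0,0]
    - [0,0,0]
    - [0,0,0]
    - [0,0,0]
    - [0,0,0]
  hand: [1,1,1,0,0,0,0,0,0,0]

```text
t: 2.1
tool_pos: [0.4573, 0.244, 0.242]
orientation: [-180.0, -0.0, -168.0]
ft_force: [-0.7, -0.3, -0.6]
gripper_width: 0.0427
gripper_force: 0.0
```

Run:
```python
from h import *
s=manip.get_state(); print(s["joint_pos"].round(1),s["tool_pos"].round(4),s["orientation"].round(2),s["gripper_width"])
c=camera_params("wrist");p,d=read_camera("wrist");np.savez("w1.npz",p=p,d=d,**c)
K,R,t=cam(c);print(-R.T@t)
cv2.imwrite("pics/w1.png",p[:,:,::-1])
```

```text
[-36.7  14.    5.8 110.5  -1.7  55.6  71.9] [0.4573 0.244  0.242 ] [-1.7999e+02 -4.0000e-02 -1.6796e+02] 0.04265190656838975
[0.38145647 0.22800162 0.37368721]
```

View pics/w1.png

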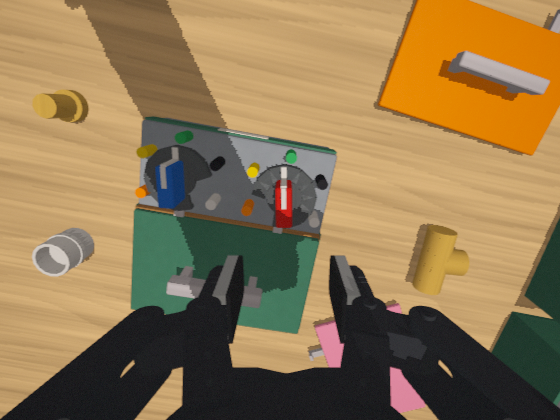

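The wrist view shows red dial (284,200), blue dial (173,180), green lid (225,265) and the fingers, so the grasp approach is clear. I'll refine the box pose from the ten studs and the bars.

Run:
```python
from h import *
c=dict(np.load("w1.npz"));p,d=c["p"],c["d"];X=cloud(d,c)
a=dict(white=-120,black=-60,green=0,yellow=60,orange=120)
seeds={('r','green'):(291,157),('r','yellow'):(252,171),('r','black'):(321,181),('r','orange'):(248,207),('r','white'):(315,219),
('b','green'):(184,136),('b','yellow'):(147,151),('b','orange'):(141,193),('b','black'):(217,163),('b','white'):(212,202)}
M=[];W=[];hsv=cv2.cvtColor(p,cv2.COLOR_RGB2HSV).astype(int)
for (k,n),(u,v) in seeds.items():
    yy,xx=np.mgrid[v-9:v+10,u-9:u+10];h=hsv[yy,xx]
    S,V,H=h[...,1],h[...,2],h[...,0]
    m={'white':(S<40)&(V>110),'black':(V<30),'green':(S>120)&(H>45)&(H<85),'yellow':(S>150)&(H>20)&(H<33),'orange':(S>150)&(H>5)&(H<18)}[n]
    m&=abs(X[yy,xx][...,2]-.086)<.006
    if m.sum()<15: print(k,n,'few',m.sum());continue
    uv=np.array([xx[m].mean(),yy[m].mean()]); w=atz(c,uv,.087)[0]
    t=np.deg2rad(a[n]); M.append([-.0575-.038*np.cos(t),(.05 if k=='r' else -.05)-.038*np.sin(t)]);W.append(w[:2])
M,W=np.array(M),np.array(W);z=M@[1,1j];w=W@[1,1j]
for _ in range(2):
    s=np.vdot(z-z.mean(),w-w.mean());yaw=np.angle(s);o=w.mean()-z.mean()*np.exp(1j*yaw);r=abs(w-o-z*np.exp(1j*yaw));k=r<.004;print(np.rad2deg(yaw),o,(r*1000).round(1));z,w=z[k],w[k]
f=lambda q:o+q*np.exp(1j*yaw)
for n,q in dict(red=-.0575+.05j,blue=-.0575-.05j,lid=.0425).items():print(n,f(q))
H,S=hsv[...,0],hsv[...,1]
for n,m in dict(red=((H<6)|(H>174))&(S>130),blue=(H>105)&(H<128)&(S>130)).items():
    m=m&(abs(X[...,2]-.12)<.005);m[:110]=0;m[240:]=0
    P=X[m][:,:2]; r=cv2.minAreaRect(np.float32(P*1000));print(n,m.sum(),r)
```

```text
2.252539277992185 (0.5210778590299907+0.1954201943667099j) [1.  0.7 4.4 0.4 1.  1.1 1.6 0.9 1.  0.1]
1.7688631495176799 (0.5214144437674743+0.19530673272144364j) [0.9 0.3 0.3 1.  0.5 1.1 0.6 0.5 0.2]
red (0.4623984644117384+0.2435080208855929j)
blue (0.46548522261795083+0.14355567262015004j)
lid (0.5638941917802874+0.19661860495908393j)
red 540 ((462.8144226074219, 242.7969207763672), (36.004913330078125, 13.643617630004883), 12.363829612731934)
blue 580 ((465.9847412109375, 143.50750732421875), (35.609806060791016, 13.792417526245117), 9.700592041015625)
```

Call:
drive_tool:
  angular:
    - [0,0,0]
    - [0,0,0]
    - [0,0,0]
    - [0,0,0]
    - [0,0,0]
    - [0,0,0]
    - [0,0,0]
    - [0,0,0]
    - [0,0,0]
    - [0,0,0]
  slide:
    - [-0.17,-0.06,0]
    - [0,0,0.8]
    - [0,0,0.8]
    - [0,0,0.8]
    - [0,0,0.8]
    - [0,0,0.7]
    - [0,0,0.4]
    - [0,0,0.3]
    - [0,0,0]
    - [0,0,0]
  hand: [0,0,0,0,0,0,0,0,0,0]

```text
t: 3.15
tool_pos: [0.4634, 0.2437, 0.1048]
orientation: [180.0, 0.1, -168.0]
ft_force: [-0.5, -0.9, -0.9]
gripper_width: 0.0424
gripper_force: 0.0
```

Call:
drive_tool:
  angular:
    - [0,0,0]
    - [0,0,0]
    - [0,0,0]
    - [0,0,0]
    - [0,0,0]
    - [0,0,0]
  slide:
    - [0,0,0]
    - [0,0,0]
    - [0,0,0]
    - [0,0,0]
    - [0,0,0]
    - [0,0,0]
  hand: [-1,-1,-1,-1,-1,-1]

```text
t: 3.75
tool_pos: [0.4635, 0.2432, 0.1053]
orientation: [-180.0, 0.1, -168.0]
ft_force: [-0.8, -2.6, 6.1]
gripper_width: 0.013
gripper_force: 59.2
```

Call:
drive_tool:
  angular:
    - [0,0,-1]
    - [0,0,-1]
    - [0,0,-1]
    - [0,0,-1]
    - [0,0,-1]
    - [0,0,-1]
    - [0,0,-1]
    - [0,0,-1]
    - [0,0,-1]
    - [0,0,-0.96]
  slide:
    - [0,0,0]
    - [0,0,0]
    - [0,0,0]
    - [0,0,0]
    - [0,0,0]
    - [0,0,0]
    - [0,0,0]
    - [0,0,0]
    - [0,0,0]
    - [0,0,0]
  hand: [-1,-1,-1,-1,-1,-1,-1,-1,-1,-1]

```text
t: 4.75
tool_pos: [0.4625, 0.2444, 0.1053]
orientation: [180.0, 0.1, -118.0]
ft_force: [-3.9, 1.1, 5.9]
gripper_width: 0.0128
gripper_force: 59.3
```

Call:
drive_tool:
  angular:
    - [0,0,0]
    - [0,0,0]
    - [0,0,0]
  slide:
    - [0,0,0]
    - [0,0,0]
    - [0,0,0]
  hand: [-1,-1,-1]

```text
t: 5.05
tool_pos: [0.4625, 0.2444, 0.1053]
orientation: [180.0, 0.1, -118.1]
ft_force: [-3.1, 0.5, 6.4]
gripper_width: 0.0132
gripper_force: 59.3
```

Call:
drive_tool:
  angular:
    - [0,0,0]
    - [0,0,0]
    - [0,0,0]
    - [0,0,0]
    - [0,0,0]
    - [0,0,0]
    - [0,0,1]
    - [0,0,1]
    - [0,0,1]
    - [0,0,1]
  slide:
    - [0,0,0]
    - [0,0,0]
    - [0,0,0]
    - [0,0,0]
    - [0,0,-0.5]
    - [0,0,-1]
    - [0,0,-1]
    - [0,0,-1]
    - [0,0,-1]
    - [0,0,0]
  hand: [0,0,0,0,0,0,0,0,0,0]

```text
t: 6.05
tool_pos: [0.465, 0.2447, 0.2436]
orientation: [-179.9, 0.4, -138.4]
ft_force: [0.9, 0.3, 0.2]
gripper_width: 0.0429
gripper_force: 0.0
```

Call:
drive_tool:
  angular:
    - [0,0,1]
    - [0,0,1]
    - [0,0,1]
    - [0,0,1]
    - [0,0,1]
    - [0,0,1]
    - [0,0,0.44]
    - [0,0,0]
  slide:
    - [0,0,0]
    - [0,0,0]
    - [0,0,0]
    - [0,0,0]
    - [0,0,0]
    - [0,0,0]
    - [0,0,0]
    - [0,0,0]
  hand: [0,0,0,0,0,0,0,0]

```text
t: 6.85
tool_pos: [0.4628, 0.2434, 0.2392]
orientation: [-180.0, -0.0, -170.4]
ft_force: [0.1, 0.2, 1.1]
gripper_width: 0.0425
gripper_force: 0.0
```

```bash
cat > bars.py <<'E'
from h import *
import sys
s=manip.get_state(); print(s["joint_pos"].round(1),s["tool_pos"].round(4),s["orientation"].round(2))
c=camera_params("wrist");p,d=read_camera("wrist");X=cloud(d,c);np.savez("wl.npz",p=p,d=d,**c)
hsv=cv2.cvtColor(p,cv2.COLOR_RGB2HSV).astype(int);H,S=hsv[...,0],hsv[...,1]
for n,m in dict(red=((H<6)|(H>174))&(S>130),blue=(H>105)&(H<128)&(S>130)).items():
    m=m&(abs(X[...,2]-.12)<.005)&(abs(X[...,0]-.463)<.04)&(abs(X[...,1]-.195)<.1)
    if m.sum()>20: print(n,m.sum(),cv2.minAreaRect(np.float32(X[m][:,:2]*1000)))
E
python3 bars.py
```

```text
[-31.9  14.8   0.5 109.8  -0.2  55.4  68.4] [0.4628 0.2434 0.2392] [-1.7999e+02 -1.0000e-02 -1.7037e+02]
red 578 ((462.8763427734375, 242.96607971191406), (36.124481201171875, 13.990511894226074), 61.707603454589844)
blue 596 ((465.9420471191406, 143.421142578125), (35.4707145690918, 13.966365814208984), 8.779594421386719)
```

Call:
drive_tool:
  angular:
    - [0,0,0]
    - [0,0,0]
    - [0,0,0]
    - [0,0,0]
    - [0,0,0]
    - [0,0,0]
    - [0,0,0]
    - [0,0,0]
    - [0,0,0]
    - [0,0,0]
  slide:
    - [0.12,-0.83,0]
    - [0.12,-0.83,0]
    - [0.11,-0.82,0]
    - [0.11,-0.82,0.3]
    - [0,0,0.8]
    - [0,0,0.8]
    - [0,0,0.8]
    - [0,0,0.7]
    - [0,0,0.6]
    - [0,0,0.47]
  hand: [0,0,0,0,0,0,0,0,0,0]

```text
t: 7.9
tool_pos: [0.4655, 0.1434, 0.104]
orientation: [-180.0, -0.1, -170.3]
ft_force: [0.1, -0.3, -0.2]
gripper_width: 0.0425
gripper_force: 0.0
```

Call:
drive_tool:
  angular:
    - [0,0,0]
    - [0,0,0]
    - [0,0,0]
    - [0,0,0]
    - [0,0,0]
    - [0,0,0]
    - [0,0,0]
  slide:
    - [0,0,0]
    - [0,0,0]
    - [0,0,0]
    - [0,0,0]
    - [0,0,0]
    - [0,0,0]
    - [0,0,0]
  hand: [0,-1,-1,-1,-1,-1,-1]

```text
t: 8.6
tool_pos: [0.4666, 0.1432, 0.1062]
orientation: [-180.0, 0.1, -170.4]
ft_force: [-0.3, -2.8, 6.5]
gripper_width: 0.0127
gripper_force: 59.9
```

Call:
drive_tool:
  angular:
    - [0,0,1]
    - [0,0,1]
    - [0,0,1]
    - [0,0,1]
    - [0,0,1]
    - [0,0,1]
    - [0,0,1]
    - [0,0,1]
    - [0,0,1]
    - [0,0,1]
  slide:
    - [0,0,0]
    - [0,0,0]
    - [0,0,0]
    - [0,0,0]
    - [0,0,0]
    - [0,0,0]
    - [0,0,0]
    - [0,0,0]
    - [0,0,0]
    - [0,0,0]
  hand: [-1,-1,-1,-1,-1,-1,-1,-1,-1,-1]

```text
t: 9.6
tool_pos: [0.4663, 0.1418, 0.1062]
orientation: [-180.0, 0.1, 139.4]
ft_force: [-2.2, -7.0, 9.3]
gripper_width: 0.0128
gripper_force: 60.5
```

Call:
drive_tool:
  angular:
    - [0,0,1]
    - [0,0,1]
    - [0,0,1]
    - [0,0,0.57]
    - [0,0,0]
    - [0,0,0]
  slide:
    - [0,0,0]
    - [0,0,0]
    - [0,0,0]
    - [0,0,0]
    - [0,0,0]
    - [0,0,0]
  hand: [-1,-1,-1,-1,-1,-1]

```text
t: 10.2
tool_pos: [0.4659, 0.1414, 0.1062]
orientation: [-179.9, 0.1, 121.7]
ft_force: [-3.2, -8.4, 11.6]
gripper_width: 0.0128
gripper_force: 60.8
```

Call:
drive_tool:
  angular:
    - [0,0,0]
    - [0,0,0]
    - [0,0,0]
    - [0,0,0]
    - [0,0,0]
    - [0,0,0]
    - [0,0,0]
    - [0,0,0]
    - [0,0,0]
    - [0,0,0]
  slide:
    - [0,0,0]
    - [0,0,0]
    - [0,0,0]
    - [0,0,0]
    - [0,0,-0.5]
    - [0,0,-1]
    - [0,0,-1]
    - [0,0,-1]
    - [0,0,-1]
    - [0,0,0]
  hand: [0,0,0,0,0,0,0,0,0,0]

```text
t: 11.2
tool_pos: [0.4681, 0.1446, 0.244]
orientation: [179.5, 0.0, 121.8]
ft_force: [0.2, 0.2, 0.2]
gripper_width: 0.0428
gripper_force: 0.0
```

Call:
drive_tool:
  angular:
    - [0,0,1]
    - [0,0,1]
    - [0,0,1]
    - [0,0,1]
    - [0,0,1]
    - [0,0,1]
    - [0,0,0]
  slide:
    - [0,0,0]
    - [0,0,0]
    - [0,0,0]
    - [0,0,0]
    - [0,0,0]
    - [0,0,0]
    - [0,0,0]
  hand: [0,0,0,0,0,0,0]

```text
t: 11.9
tool_pos: [0.4654, 0.1437, 0.2394]
orientation: [-179.9, 0.0, 91.8]
ft_force: [0.2, 0.4, 0.3]
gripper_width: 0.0425
gripper_force: 0.0
```

```bash
python3 bars.py
python3 - <<'E'
from h import *
c=dict(np.load("wl.npz"));p,d=c["p"],c["d"];cv2.imwrite("pics/w2.png",p[:,:,::-1]);X=cloud(d,c)
for n,P in dict(handle=[.5639,.1966,.113],lid=[.5639,.1966,.077]).items():print(n,px(c,P))
hsv=cv2.cvtColor(p,cv2.COLOR_RGB2HSV).astype(int)
m=(abs(X[...,2]-.113)<.006)&(hsv[...,1]<60)&(abs(X[...,0]-.564)<.025)&(abs(X[...,1]-.197)<.07)
print(m.sum(),cv2.minAreaRect(np.float32(X[m][:,:2]*1000)) if m.sum()>20 else '')
E
```

```text
[-45.3  11.3  27.6 115.7  -6.4  54.4 -12.7] [0.4654 0.1437 0.2394] [-1.7994e+02  3.0000e-02  9.1790e+01]
red 792 ((462.8700256347656, 243.15528869628906), (35.5159912109375, 13.72188663482666), 61.966304779052734)
blue 550 ((466.0574645996094, 143.28831481933594), (13.819798469543457, 36.31631088256836), 31.856109619140625)
handle [[408.9839349  143.46927553]]
lid [[394.4630485  138.80652754]]
2134 ((563.9908447265625, 196.81634521484375), (14.898150444030762, 89.02076721191406), 1.8354363441467285)
```

View pics/w2.png

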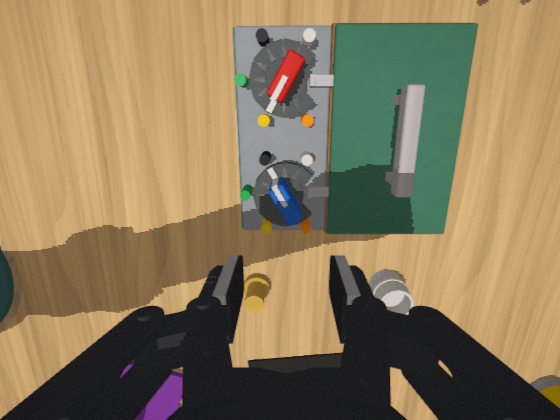

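Both pointers are on code, red (270,105) toward yellow and blue (272,175) toward black, at +60.1° and −59.9°. Next I'll grasp the lid handle.

Call:
drive_tool:
  angular:
    - [0,0,0]
    - [0,0,0]
    - [0,0,0]
    - [0,0,0]
    - [0,0,0]
    - [0,0,0]
    - [0,0,0]
    - [0,0,0]
    - [0,0,0]
    - [0,0,0]
  slide:
    - [0.42,0.84,0]
    - [0.42,0.84,0]
    - [0.42,0.83,0]
    - [0.41,0.83,0.25]
    - [0,0,0.8]
    - [0,0,0.8]
    - [0,0,0.8]
    - [0,0,0.8]
    - [0,0,0.7]
    - [0,0,0.6]
  hand: [0,0,0,0,0,0,0,0,0,0]

```text
t: 12.95
tool_pos: [0.5637, 0.1967, 0.0958]
orientation: [-179.9, 0.0, 91.9]
ft_force: [-0.3, -0.2, -0.0]
gripper_width: 0.0425
gripper_force: 0.0
```

Run:
```python
from h import *
for n,w in (("top",(300,150,395,235)),("side",(265,245,390,335))):
    p,d=read_camera(n);c=camera_params(n);X=cloud(d,c);V=p.max(2)
    m=np.zeros(V.shape,bool);a,b,e,f=w;m[b:f,a:e]=1;m&=(V<60)&(X[...,2]<.03)
    k,l,st,_=cv2.connectedComponentsWithStats(m.astype(np.uint8));m=l==1+st[1:,4].argmax()
    P=atz(c,np.argwhere(m)[:,::-1],.004);print(n,m.sum(),cv2.minAreaRect(np.float32(P[:,:2]*1000)),P.mean(0))
    # nearby reference objects: coupling/nipple/jar tops
    z=X[...,2]
    for k,(x,y,h) in dict(coup=(.59,.002,.05),nip=(.423,-.004,.045),jar=(.565,-.433,.09)).items():
        q=(abs(X[...,0]-x)<.05)&(abs(X[...,1]-y)<.05)&(abs(z-h)<.006)
        if q.sum()>5: print(k,q.sum(),cv2.minEnclosingCircle(np.float32(X[q][:,:2]*1000)),np.median(z[q]))
```

```text
top 3925 ((519.1663818359375, -232.74496459960938), (174.48216247558594, 224.71517944335938), 7.608578205108643) [ 0.51794981 -0.23267083  0.004     ]
coup 50 ((596.5944213867188, 1.8839250802993774), 21.659162521362305) 0.048428476976858245
nip 49 ((427.4841003417969, -4.188226699829102), 11.48045825958252) 0.04484468937162205
jar 313 ((578.320068359375, -449.1512145996094), 30.815061569213867) 0.08804855041800387Traceback (most recent call last):
  File "<stdin>", line 5, in <module>
ValueError: attempt to get argmax of an empty sequence
```

Call:
drive_tool:
  angular:
    - [0,0,0]
    - [0,0,0]
    - [0,0,0]
    - [0,0,0]
    - [0,0,0]
    - [0,0,0]
  slide:
    - [0,0,0]
    - [0,0,0]
    - [0,0,0]
    - [0,0,0]
    - [0,0,0]
    - [0,0,0]
  hand: [-1,-1,-1,-1,-1,-1]

```text
t: 13.65
tool_pos: [0.5651, 0.197, 0.0988]
orientation: [179.9, -0.0, 91.8]
ft_force: [-1.7, -0.6, 5.6]
gripper_width: 0.0132
gripper_force: 60.4
```

Run:
```python
from h import *
z=np.load("side0.npz");p,d=z["p"],z["d"];c=camera_params("side");X=cloud(d,c);V=p.max(2)
print(p[290,328],X[290,328],p[230,300])
m=np.zeros(V.shape,bool);m[245:335,265:390]=1;m&=(V<90)
k,l,st,_=cv2.connectedComponentsWithStats(m.astype(np.uint8));m=l==1+st[1:,4].argmax()
P=atz(c,np.argwhere(m)[:,::-1],.004);print(m.sum(),cv2.minAreaRect(np.float32(P[:,:2]*1000)),P.mean(0))
q=(abs(X[...,2]-.113)<.006)&(abs(X[...,0]-.564)<.03)&(abs(X[...,1]-.197)<.07)
print('handle',q.sum(),cv2.minAreaRect(np.float32(X[q][:,:2]*1000)))
```

```text
[70 58 48] [ 0.52106692 -0.24026438  0.00389944] [192 158 113]
4615 ((520.0695190429688, -238.78492736816406), (176.57949829101562, 226.85487365722656), 7.655797481536865) [ 0.51879518 -0.24628817  0.004     ]
handle 82 ((559.317138671875, 191.60879516601562), (16.089181900024414, 91.111572265625), 1.6331255435943604)
```

Call:
drive_tool:
  angular:
    - [0,0,0]
    - [0,0,0]
    - [0,0,0]
    - [0,0,0]
  slide:
    - [0,0,-0.2]
    - [0,0,-0.2]
    - [0,0,-0.2]
    - [0,0,-0.2]
  hand: [-1,-1,-1,-1]

```text
t: 14.05
tool_pos: [0.5643, 0.1967, 0.1221]
orientation: [-180.0, 0.0, 91.8]
ft_force: [1.0, 0.6, -2.6]
gripper_width: 0.0131
gripper_force: 59.1
```

Call:
drive_tool:
  angular:
    - [0,0,0]
    - [0,0,0]
    - [0,0,0]
    - [0,0,0]
    - [0,0,0]
    - [0,0,0]
    - [0,0,0]
    - [0,0,0]
  slide:
    - [0,0,-0.3]
    - [0,0,-0.4]
    - [0,0,-0.5]
    - [0,0,-0.5]
    - [0,0,-0.5]
    - [0,0,-0.4]
    - [0,0,-0.3]
    - [0,0,0]
  hand: [-1,-1,-1,-1,-1,-1,-1,-1]

```text
t: 14.85
tool_pos: [0.5651, 0.1971, 0.2103]
orientation: [179.9, -0.1, 91.8]
ft_force: [0.6, -0.8, -2.0]
gripper_width: 0.0129
gripper_force: 59.3
```

```bash
python3 bars.py
python3 - <<'E'
from h import *
c=dict(np.load("wl.npz"));p,d=c["p"],c["d"];cv2.imwrite("pics/w3.png",p[:,:,::-1])
E
```

```text
[-42.5  24.8  26.2 102.6 -13.   55.5  -9.2] [0.5651 0.1971 0.2103] [ 1.7986e+02 -7.0000e-02  9.1790e+01]
red 698 ((465.2351379394531, 246.59571838378906), (28.154428482055664, 14.29452896118164), 64.5849838256836)
blue 609 ((466.3540344238281, 143.91453552246094), (14.31825065612793, 34.88885498046875), 30.90345573425293)
```

View pics/w3.png

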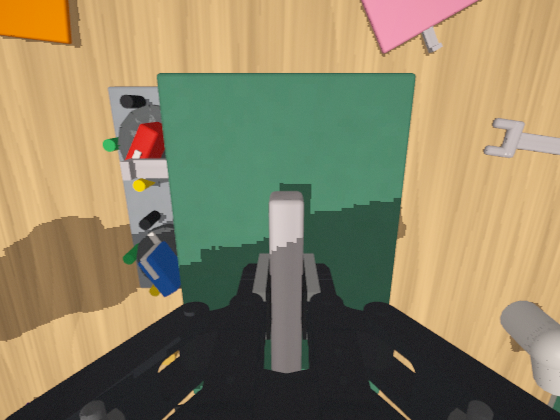

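The lid is held level by its handle at (287,280), and the dials are untouched. I'm carrying it to the mat.

Call:
drive_tool:
  angular:
    - [0,0,0]
    - [0,0,0]
    - [0,0,0]
    - [0,0,0]
    - [0,0,0]
    - [0,0,0]
    - [0,0,0]
    - [0,0,0]
    - [0,0,0]
    - [0,0,0]
  slide:
    - [-0.4,-0.05,0]
    - [-0.7,-0.1,0]
    - [-0.9,-0.12,0]
    - [-1,-0.13,0]
    - [-1,-0.13,0]
    - [-1,-0.13,0]
    - [-1,-0.13,0]
    - [-1,-0.13,0]
    - [-1,-0.13,0]
    - [-1,-0.13,0]
  hand: [-1,-1,-1,-1,-1,-1,-1,-1,-1,-1]

```text
t: 15.9
tool_pos: [0.5362, -0.0763, 0.208]
orientation: [-179.9, 0.0, 91.7]
ft_force: [0.8, -0.7, -3.7]
gripper_width: 0.0125
gripper_force: 59.2
```

Call:
drive_tool:
  angular:
    - [0,0,0]
    - [0,0,0]
    - [0,0,0]
    - [0,0,0]
    - [0,0,0]
    - [0,0,0]
    - [0,0,0]
    - [0,0,-0.5]
    - [0,0,-0.66]
    - [0,0,0]
  slide:
    - [-1,-0.14,0]
    - [-1,-0.14,0]
    - [-1,-0.14,0]
    - [-0.9,-0.13,0]
    - [-0.7,-0.1,0]
    - [-0.5,-0.1,0]
    - [-0.2,-0.05,0]
    - [0,0,0]
    - [0,0,0]
    - [0,0,0]
  hand: [-1,-1,-1,-1,-1,-1,-1,-1,-1,-1]

```text
t: 16.9
tool_pos: [0.5179, -0.2334, 0.2081]
orientation: [-179.9, -0.1, 97.6]
ft_force: [-0.1, -0.3, -2.0]
gripper_width: 0.0126
gripper_force: 59.2
```

Run:
```python
from h import *
s=manip.get_state();print(s["joint_pos"].round(1),s["tool_pos"].round(4),s["orientation"].round(2),s["ft_force"].round(1))
c=camera_params("wrist");p,d=read_camera("wrist")
q,e=read_camera("side")
cv2.imwrite("pics/p4.png",np.hstack([cv2.resize(p,(400,300)),cv2.resize(q,(400,300))])[:,:,::-1])
np.savez("w4.npz",p=p,d=d,**c)
print(px(c,[[.523,-.2335,.004]]))
```

```text
[ -4.3  22.8  32.  107.  -14.7  54.3  41.9] [ 0.5179 -0.2334  0.2081] [-1.7994e+02 -5.0000e-02  9.7610e+01] [-0.1 -0.3 -2. ]
[[289.43433207 182.29707626]]
```

View pics/p4.png

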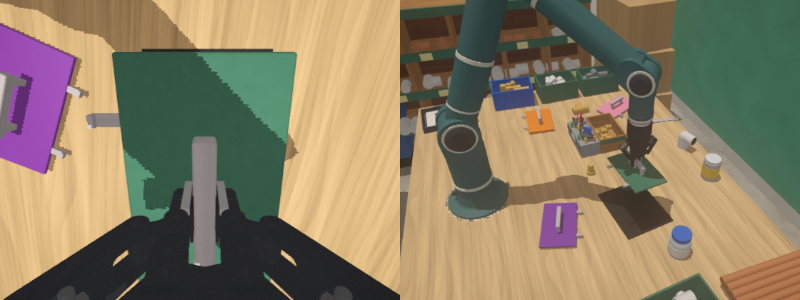

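The wrist view shows the mat's +y edge just past the lid at about (142–272, 50), both corners visible. I'll measure the mat's centre from it.

Run:
```python
from h import *
c=dict(np.load("w4.npz"));p,d=c["p"],c["d"];X=cloud(d,c);V=p.max(2)
m=(V<60);m[:55]=0;m[76:]=0;m[:,:180]=0;m[:,400:]=0
k,l,st,_=cv2.connectedComponentsWithStats(m.astype(np.uint8));i=1+st[1:,4].argmax();print(st[i]);m=l==i
uv=np.argwhere(m)[:,::-1];cols=np.unique(uv[:,0]);top=np.array([[u,uv[uv[:,0]==u,1].min()-.5] for u in cols])
P=atz(c,top[3:-3],.004);f=np.polyfit(P[:,0],P[:,1],1);print('edge yaw',np.rad2deg(np.arctan(f[0])))
A=atz(c,[[cols[0]-.5,top[5,1]+1],[cols[-1]+.5,top[-5,1]+1]],.004);print(A,np.linalg.norm(A[1]-A[0]))
mid=A.mean(0)[:2];mid[1]=np.polyval(f,mid[0]);a=np.arctan(f[0])
for a in(a,np.deg2rad(7.6)):print('mat',mid-.115*np.array([-np.sin(a),np.cos(a)]))
# lid plate edges in hand: top edge corners at plate height
g=(p[...,1]>p[...,0]*1.5)&(abs(X[...,2]-(.2081-.0368+.015))<.008);print('lid x at +y edge',X[g].min(0),X[g].max(0), cv2.minAreaRect(np.float32(X[g][:,:2]*1000)))
```

```text
[199  69  85   4 330]
edge yaw 7.620640009323329
[[ 0.41965847 -0.13350876  0.004     ]
 [ 0.50190757 -0.12250389  0.004     ]] 0.08298206045909483
mat [ 0.47603357 -0.2410841 ]
mat [ 0.47599251 -0.24108959]
lid x at +y edge [ 0.44954091 -0.33282602  0.18353773] [ 0.5894319  -0.13347964  0.18914494] ((519.4334716796875, -233.06695556640625), (116.6324234008789, 185.95608520507812), 7.623105049133301)
```

Run:
```python
from h import *
c=dict(np.load("w4.npz"));p,d=c["p"],c["d"];V=p.max(2)
m=(V<95)&(p[...,1]<p[...,0]*1.2);m[:55]=0;m[74:]=0;m[:,:185]=0;m[:,400:]=0
k,l,st,_=cv2.connectedComponentsWithStats(m.astype(np.uint8));i=1+st[1:,4].argmax();print(st[i]);m=l==i
uv=np.argwhere(m)[:,::-1];cols=np.unique(uv[:,0]);top=np.array([[u,uv[uv[:,0]==u,1].min()-.5] for u in cols])
P=atz(c,top[3:-3],.004);f=np.polyfit(P[:,0],P[:,1],1);a=np.arctan(f[0]);print('edge yaw',np.rad2deg(a))
A=atz(c,[[cols[0]-.5,top[5,1]+1],[cols[-1]+.5,top[-5,1]+1]],.004);print(A,np.linalg.norm(A[1]-A[0]))
mid=A.mean(0)[:2];mid[1]=np.polyval(f,mid[0])
print('mat',mid-.115*np.array([-np.sin(a),np.cos(a)]))
```

```text
[199  68 183   5 604]
edge yaw 7.470966618058578
[[ 0.41965847 -0.13350876  0.004     ]
 [ 0.59666006 -0.10982608  0.004     ]] 0.17857892381691579
mat [ 0.523112   -0.23463177]
```

Call:
drive_tool:
  angular:
    - [0,0,0]
    - [0,0,0]
    - [0,0,0]
    - [0,0,0]
    - [0,0,0]
    - [0,0,0]
    - [0,0,0]
    - [0,0,0]
    - [0,0,0]
    - [0,0,0]
  slide:
    - [-0.07,0.12,0]
    - [0,0,0.4]
    - [0,0,0.7]
    - [0,0,0.8]
    - [0,0,0.8]
    - [0,0,0.8]
    - [0,0,0.7]
    - [0,0,0.5]
    - [0,0,0.3]
    - [0,0,0]
  hand: [-1,-1,-1,-1,-1,-1,-1,-1,-1,-1]

```text
t: 18.0
tool_pos: [0.5216, -0.2353, 0.0574]
orientation: [-179.9, -0.0, 97.6]
ft_force: [0.8, 0.1, -2.5]
gripper_width: 0.0128
gripper_force: 59.2
```

Call:
drive_tool:
  angular:
    - [0,0,0]
    - [0,0,0]
    - [0,0,0]
    - [0,0,0]
    - [0,0,0]
    - [0,0,0]
  slide:
    - [0,0,0.1]
    - [0,0,0.1]
    - [0,0,0.1]
    - [0,0,0.1]
    - [0,0,0.05]
    - [0,0,0]
  hand: [-1,-1,-1,-1,-1,-1]

```text
t: 18.6
tool_pos: [0.5222, -0.2354, 0.045]
orientation: [-180.0, -0.0, 97.6]
ft_force: [0.0, -0.5, -3.4]
gripper_width: 0.0127
gripper_force: 59.3
```

Call:
drive_tool:
  angular:
    - [0,0,0]
    - [0,0,0]
    - [0,0,0]
    - [0,0,0]
  slide:
    - [0,0,0.04]
    - [0,0,0.04]
    - [0,0,0.04]
    - [0,0,0]
  hand: [-1,-1,-1,-1]

```text
t: 19.0
tool_pos: [0.5222, -0.2354, 0.0414]
orientation: [-180.0, -0.0, 97.6]
ft_force: [1.5, 0.1, -3.2]
gripper_width: 0.0129
gripper_force: 59.3
```

Call:
drive_tool:
  angular:
    - [0,0,0]
    - [0,0,0]
    - [0,0,0]
  slide:
    - [0,0,0.03]
    - [0,0,0.02]
    - [0,0,0]
  hand: [-1,-1,-1]

```text
t: 19.3
tool_pos: [0.5223, -0.2355, 0.0408]
orientation: [180.0, -0.0, 97.6]
ft_force: [-2.0, 0.9, 4.8]
gripper_width: 0.0129
gripper_force: 60.3
```

The wrist force has flipped to +4.8 N, so the lid is resting on the mat. I'll release and retreat.

Call:
drive_tool:
  angular:
    - [0,0,0]
    - [0,0,0]
    - [0,0,0]
    - [0,0,0]
    - [0,0,0]
    - [0,0,0]
    - [0,0,0]
    - [0,0,0]
    - [0,0,0]
    - [0,0,0]
  slide:
    - [0,0,0]
    - [0,0,0]
    - [0,0,0]
    - [0,0,0]
    - [0,0,0]
    - [0,0,-0.2]
    - [0,0,-0.5]
    - [0,0,-1]
    - [0,0,-1]
    - [0,0,-1]
  hand: [-0.5,-0.4,-0.2,0,0,0,0,0,0,0]

```text
t: 20.3
tool_pos: [0.5223, -0.2357, 0.1534]
orientation: [180.0, 0.0, 97.6]
ft_force: [1.0, -0.4, 0.1]
gripper_width: 0.0421
gripper_force: 0.0
```

Call:
drive_tool:
  angular:
    - [0,0,0]
    - [0,0,0]
    - [0,0,0]
    - [0,0,0]
    - [0,0,0]
    - [0,0,0]
    - [0,0,0]
    - [0,0,0]
    - [0,0,0]
    - [0,0,0]
  slide:
    - [0,0,-1]
    - [0,0,-1]
    - [0,0,-0.5]
    - [0,-0.6,0]
    - [0,-0.6,0]
    - [0,-0.6,0]
    - [0,-0.4,0]
    - [0,0,0]
    - [0,0,0]
    - [0,0,0]
  hand: [0,0,0,0,0,0,0,0,0,0]

```text
t: 21.3
tool_pos: [0.4577, -0.2439, 0.2261]
orientation: [180.0, 0.0, 97.6]
ft_force: [-0.2, 0.7, 0.4]
gripper_width: 0.0424
gripper_force: 0.0
```

Run:
```python
from h import *
s=manip.get_state();print(s["t"],s["tool_pos"].round(4),s["qd"].round(2))
out=[]
for n in("wrist","top","side"):
    c=camera_params(n);p,d=read_camera(n);X=cloud(d,c);out.append(p)
    hsv=cv2.cvtColor(p,cv2.COLOR_RGB2HSV).astype(int)
    g=(hsv[...,0]>60)&(hsv[...,0]<100)&(hsv[...,1]>70)&(abs(X[...,2]-.019)<.008)&(abs(X[...,0]-.523)<.1)&(abs(X[...,1]+.235)<.13)
    if g.sum()>50:
        P=X[g];A=np.c_[P[:,:2],np.ones(len(P))];pl=np.linalg.lstsq(A,P[:,2],rcond=None)[0]
        print(n,g.sum(),cv2.minAreaRect(np.float32(P[:,:2]*1000)),'z',np.median(P[:,2]),'tilt',np.rad2deg(pl[:2]))
    m=(hsv[...,2]<75)&(abs(X[...,2])<.012)&(abs(X[...,0]-.523)<.13)&(abs(X[...,1]+.235)<.16)
    m=m|g; P=atz(c,np.argwhere(m)[:,::-1],.004)
    if n=="top":
        for k,(x,y,h) in dict(coup=(.59,.002,.05),nip=(.423,-.004,.045),jar=(.565,-.433,.09)).items():
            q=(abs(X[...,0]-x)<.05)&(abs(X[...,1]-y)<.05)&(abs(X[...,2]-h)<.006)
            if q.sum()>5: print(k,cv2.minEnclosingCircle(np.float32(X[q][:,:2]*1000)))
cv2.imwrite("pics/f5.png",np.vstack([np.hstack([cv2.resize(out[0],(400,300)),cv2.resize(out[1],(400,300))]),np.hstack([cv2.resize(out[2],(400,300)),cv2.resize(out[1][130:280,165:365],(400,300))])])[:,:,::-1])
```

```text
21.3 [ 0.4577 -0.2439  0.2261] [ 0.1   0.19  0.04 -0.05  0.27  0.13  0.03]
wrist 16307 ((523.4908447265625, -236.36557006835938), (118.10247039794922, 187.45712280273438), 7.504148483276367) z 0.019023923335904344 tilt [-0.0199354   0.00868457]
top 1242 ((516.5609130859375, -212.81491088867188), (118.26909637451172, 145.78616333007812), 7.494833946228027) z 0.017609296470912243 tilt [-0.1689945  -0.03667284]
coup ((596.4360961914062, 2.478902816772461), 21.195390701293945)
nip ((427.296630859375, -4.1641435623168945), 11.70839786529541)
jar ((569.9029541015625, -468.92816162109375), 19.255666732788086)
```

View pics/f5.png

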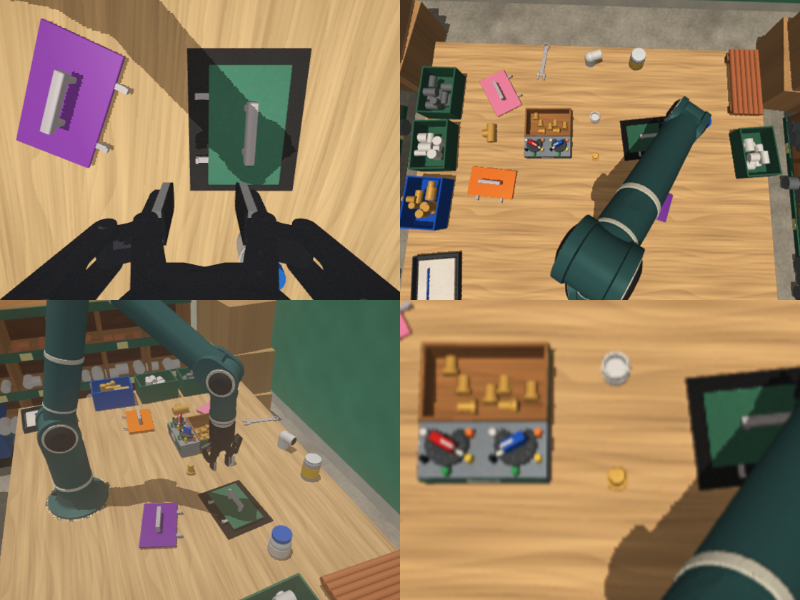

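The final views show the lid flat on the middle of the mat (wrist panel at (250,120)), about 2 mm from centre. The dials are on code, the coupling and nipple haven't moved, the jar and tee are standing, and the gripper is clear of everything.

```bash
python3 -c "
from bench import ticket
print(ticket.close_job())"
```

```text
the job is handed in; nothing more can be done
None
```

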